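# Load a rock slide into the bonding press and set its spring load by feel

### The arm

A 7-joint arm with a two-finger parallel gripper is mounted at the origin on a cart in front of the work surface, level with it; the furniture and walls round the work are solid. World frame = base frame: x ahead of the robot, y to its left, z up, the work surface at z = 0. Lengths are in m, angles in rad, forces in N, time in s.
With the tool pointing down it reaches from about 0.35 to 0.775 m from the base axis. Payload 3.1 kg.
Tool frame: the origin (TCP) lies between the finger pads; the fingertips stand 25 mm ahead of it and the grasp point (between the pads) lies 6 mm ahead of it (finger_overhang is the distance from the TCP to the fingertips, in m); z points along the fingers, y is the direction in which the jaws open and shut (so a half turn about z gives the same grasp; the last joint's range is limited). The gripper opens to 85 mm and grips with 20 to 120 N. Pads are 22 mm wide; open, the fingers measure 114 mm over their backs; the gripper's body (76 mm by 85 mm) begins 54 mm behind the grasp point. The pads swing forward as they close: fully open they stand 13 mm farther back than shut.
Start: joints at [1.083, 0.311, 0.014, 1.512, -0.004, 1.319, -0.027], TCP at [0.237, -0.496, 0.256] pointing down, gripper open.
Joint ranges: [-2.7, 2.7], [-0.3, 1.91], [-1.27, 1.3], [0.12, 2.57], [-1.44, 4.58], [0.2, 2.03], [-3.05, 3.05]. Speed limits (rad/s): [2.79, 2.79, 3.14, 3.14, 3.14, 3.14, 3.14].

### API

Orientations are given as [roll, pitch, yaw] about the fixed x, y, z axes, in that order (R = Rz(yaw) Ry(pitch) Rx(roll)).
In Python, from rig import * gives the robot as it stands.
- The arm moves only by the tool move_arm, never from a script. Its argument "increments" is a list of rows, each a list of 7 numbers: the turn, a rotation vector about the tool's x, y, z in rad, then the shift along the tool's x, y, z in cm, then the closure, from 0 (fully open) to 1 (shut). In form: [[rx, ry, rz, dx, dy, dz, jaw], ...]. A call has 1 to 8 rows; each row shifts and turns the commanded pose from where the row before left it, along the tool's axes as they then stand; what a row does not reach is not made up. A row lasts 1/8 s, in which the tool goes at most 62.5 mm and 10.7 degrees, less where a joint would pass 70% of its speed; a pose out of reach is approached as far as the arm can. A call with a gripper value outside its range is refused whole. The fingers move at their own pace and stop on an object; "newtons" is the grip in N (left out, the last holds). Time passes only in rows, so rows that do not move let the fingers close. It gives the time, the measured TCP pose, the force and the opening at its end, in the units of the state.
- observe(): the state, without advancing time (a new reading comes with each control period).
- get_image(name): name is "scene" or "top" or "wrist"; returns the picture (480x640x3 uint8, red, green, blue); there is no depth.
- camera_model(name): a dict with "K" (3x3 intrinsics, pixels), "D" ([k1, k2, p1, p2, k3] as OpenCV has them; the pictures are not rectified), "rvec" (rotation vector, rad) and "tvec" (3), from world to camera coordinates, as OpenCV has them; the wrist camera has in their place "hand_eye" (4x4, takes a point from camera to tool coordinates, whose origin is the TCP and whose axes are the flange's). Camera axes: x right, y down, z forward; pixel columns grow to the right and rows downward; lengths in m; the calibration is good to about 2 mm. A picture is of the moment at which its call begins: read the wrist's pose just before it. camera_model takes no time and is no camera call.
- sign_off(): hands the job in, once; it reports no verdict.
Trained networks look in the newest picture that a camera, given by its name, has taken for a name from the list of things; names that differ only in an ending like _2 or _b are one class to them, and where a whole thing is asked for, a point or a joint stands for the part that bears it (a point fixed in the world has none). Each returns a list of dicts, best first, with "conf" (0 to 1); they miss things now and then, are a little off and sometimes report something else, mostly with a low value. They report only what shows in the picture. A call takes as long as a camera call.
- find_in(thing, camera): "point" ([x, y, z] in m, in world coordinates, good to about 4 mm: the middle of the surface that is visible of it).
- masks_of(thing, camera): "mask" (480x640 bool, what is visible of it).
- place_of(thing, camera): "point" ([x, y, z] in m, in world coordinates, good to about 4 mm: a listed point, or the origin of a listed thing).
The state is a dict: "clock": time; "q": joint angles; "qd": joint speeds; "effort": joint torques, N m; "position": TCP position; "tcp_rot": TCP orientation; "force": force on the tool from outside, world axes, zero at the start; "torque": the same for the moment, N m; "opening": finger opening in m.
Only numpy, scipy, OpenCV 4.12 (cv2) and the standard library are available. Lean on these libraries where they do the work, as an engineer would, in place of code of your own. Each camera call takes 0.05 s, during which the arm holds its last target. There are 200 camera calls.

### The job

The sawn rectangular rock block on its glass carrier has to stay under load in the screw press while its bond cures: take it from the tray, lay it fully down in the pocket of the press's pulled-out carriage, and push the carriage home under the screw. Then wind the handwheel clockwise by its handle until you feel the foot touch the rock, give it half a turn more from there (at no time as much as three quarters), and let go; leave the other slides and everything else on the bench where they are.

Things in the scene. Friction and masses are not known exactly. Their poses are not given: they have to be found in the camera images.
- block_slide: the one to press: clear glass carrier (28 x 48 x 3 mm) with a sawn rectangular block of grey rock bonded on its middle (22 mm along x, 36 along y, about 14 thick, not gauged). Starts flat in the clear tray. Origin: centre of the glass's underside; x across the glass, y along it, z up. Grip the rock by its long faces, 22 mm apart, above the glass
- disc_slide: an equal glass carrier with a round disc of the same rock (24 mm across, 11 high); stays in the tray. Origin and axes likewise
- rough_slide: an equal glass carrier with a three-cornered chip of the same rock (9 mm high); stays in the tray. Origin and axes likewise
- slide_tray: low clear plastic tray, 128 x 184 x 20 mm, fixed; floor 3 mm above its underside, inside 106 x 164 mm. Origin: centre of its underside, long side along y
- press: fixed screw press: grey base, column 98 mm behind the screw (+x of the press), head with the vertical screw, handwheel and under it a round foot 30 mm across. Origin: on the table under the screw axis. Head 172 mm high, column 194 mm. At the start the foot hangs above the block's later height by a third of a turn to one and a third turns: to be found by feel. Bed and carriage are not part of this body
- bed: the press's fixed bed, running out to -y of the press under the screw; carries the carriage. Its height is set on levelling screws and differs by several mm from job to job. Origin: on the screw axis at the bed's underside, axes as the press
- pocket (a point): centre of the floor of the pocket in the sliding carriage: 31 mm (x) by 51 mm (y), walls 4 mm high and 6 thick; a carrier fits with 1.5 mm to spare each side. Axes as the press. The carriage slides along y of the press, starts pulled out 115 to 130 mm to -y, and is home against its stop with the pocket under the screw axis. Slides with about 3 N and stays where left
- carriage_knob (a point): upright black knob at the carriage's outer end, 103 mm from the pocket's centre towards -y of the press; 18 mm across, its top 40 mm above the level of the pocket's floor. This point is on its axis, 26 mm above that level. Push the carriage by it: a hand from above has no room under the handwheel
- wheel_hub (a point): centre of the handwheel, on the screw axis, at mid-rim height. Wheel 101 mm across, rim 11 mm thick. Clockwise from above winds wheel and foot down, 12 mm a turn; it stays where it is left. Kept moving freely it takes about 8.5 N at the handle, tangentially
- crank_grip (a point): middle of the handwheel's upright revolving handle, 45 mm from the screw axis: black cylinder 17 mm across, 42 tall, its foot 9 mm above mid-rim; this point is on its axis 31 mm above mid-rim. It spins freely on its pin, so a hand can carry it round in circles without turning
- press_axis (a point): fixed point on the screw axis, 60 mm above the table. The foot here sits on a preloaded spring: at first touch the rock is loaded with 100 N at once, then 10 N more per mm wound (60 N per half turn). The handle gets heavier by about 4 N at touch and evenly by another 2.5 N over the next half turn
- slide_box: closed slide storage box, 100 x 175 x 36 mm, stands by and is not needed. Origin at the centre of its underside
- bench_timer: small white bench timer, 70 x 64 x 20 mm, stands by and is not needed. Origin at the centre of its underside
- label_tape: roll of tan label tape lying flat, 104 mm wide, 25 mm high, stands by and is not needed. Origin at the centre of its underside
- ethanol_bottle: white plastic bottle, 68 mm wide, 150 mm tall, stands by and is not needed. Origin at the centre of its underside
- specimen_jar: small capped specimen jar, 46 mm wide, 52 mm tall, stands by and is not needed. Origin at the centre of its underside
- forceps: steel forceps, 131 mm long, stands by and is not needed. Origin at the centre of its underside
- petri_dish: closed culture dish, 91 mm wide, 15 mm high, stands by and is not needed. Origin at the centre of its underside
- marker: marker pen, 136 mm long, stands by and is not needed. Origin at the centre of its underside

How it is judged:
By the outcome, as a careful person would: the job done as asked, in the order asked, and still so for the second after the job is handed in, with the robot touching nothing.
It also fails if it takes over 72 s, if anything falls off the work surface, if the arm or the gripper's body presses on something with over 40 N, if the wrist force passes 120 N, or if a joint passes its speed limit or range.

## Working session

There is one attempt and no reset: what is moved stays moved. The work goes in short steps, Python scripts to look and compute and a tool call to move; the robot and the scene stay as the last step left them, time stands still between calls to the robot, and variables do not carry over. Pictures are saved under pics/ and viewed, about 8 in all and at most 12, crops included, and the job is handed in when it is done.

Besides the shell and the picture viewer there is one more tool, called as a command line: name --pt "numbers of a row" for each row, then --argument value for the rest. move_arm: Moves the arm, as the interface text tells. Its arguments: {"type":"object","properties":{"increments":{"type":"array","items":{"type":"array","items":{"type":"number"}}},"newtons":{"type":"number"}},"required":["increments"]}

```bash
ls; mkdir -p pics; cat > h.py <<'E'
from rig import *
import numpy as np, cv2
from scipy.spatial.transform import Rotation as R
def snap(n,f):
    im=get_image(n); cv2.imwrite('pics/'+f,cv2.cvtColor(im,cv2.COLOR_RGB2BGR)); return im
def cam(n,s=None):
    m=camera_model(n); K=np.array(m['K']);D=np.array(m['D'])
    if 'rvec' in m:
        Rm=cv2.Rodrigues(np.array(m['rvec'],float))[0]; t=np.array(m['tvec'],float).ravel()
    else:
        s=s or observe(); T=np.eye(4); T[:3,:3]=R.from_euler('xyz',s['tcp_rot']).as_matrix(); T[:3,3]=s['position']
        W=np.linalg.inv(T@np.array(m['hand_eye'])); Rm=W[:3,:3]; t=W[:3,3]
    return K,D,Rm,t
def proj(n,P,s=None):
    K,D,Rm,t=cam(n,s); return cv2.projectPoints(np.atleast_2d(np.array(P,float)),cv2.Rodrigues(Rm)[0],t,K,D)[0][:,0]
def unproj(n,px,z,s=None):
    K,D,Rm,t=cam(n,s); u=cv2.undistortPoints(np.array(px,float).reshape(-1,1,2),K,D)[:,0]
    d=np.c_[u,np.ones(len(u))]@Rm; c=-Rm.T@t
    return c+d*((z-c[2])/d[:,2])[:,None]
E
python3 - <<'E'
from h import *
s=observe(); print({k:np.round(v,4) for k,v in s.items()})
snap('scene','s0.png'); snap('top','t0.png')
for th in ['block_slide','pocket','carriage_knob','wheel_hub','crank_grip','press','bed','slide_tray','disc_slide','rough_slide','press_axis']:
    for c in ['top','scene']:
        try: print(th,c,[(np.round(d['point'],4).tolist(),round(d['conf'],2)) for d in place_of(th,c)[:2]])
        except Exception as e: print(th,c,e)
E
```

```text
pics
{'clock': np.float64(0.0), 'q': array([ 1.0833,  0.3117,  0.014 ,  1.5131, -0.0044,  1.3192, -0.0272]), 'qd': array([ 0.0011, -0.0011,  0.0014, -0.0006, -0.0018,  0.0004, -0.0005]), 'effort': array([ 4.00000e-04, -3.79916e+01,  1.46300e-01, -2.30589e+01,
        1.22000e-02,  1.36000e-02, -0.00000e+00]), 'position': array([ 0.2368, -0.4956,  0.2552]), 'tcp_rot': array([-3.1392e+00,  1.0000e-04,  4.4580e-01]), 'force': array([-0.1966, -0.5719,  0.4799]), 'torque': array([-0.0194, -0.0175, -0.0211]), 'opening': np.float64(0.0856)}
block_slide top [([0.4898, -0.2331, 0.0076], 0.58)]
block_slide scene [([0.4946, -0.2322, 0.0035], 0.5)]
pocket top [([0.5413, 0.0311, 0.0523], 0.89)]
pocket scene []
carriage_knob top [([0.5308, -0.0735, 0.0792], 0.76), ([0.5577, 0.1605, 0.2157], 0.39)]
carriage_knob scene []
wheel_hub top [([0.5591, 0.1587, 0.2195], 0.72), ([0.3923, -0.1108, -0.0007], 0.39)]
wheel_hub scene [([0.3902, 0.0213, -0.0032], 0.68), ([0.5589, 0.1618, 0.217], 0.53)]
crank_grip top [([0.5305, 0.197, 0.2454], 0.6)]
crank_grip scene [([0.5068, -0.3399, 0.0022], 0.73), ([0.5315, 0.2002, 0.2506], 0.52)]
press top [([0.553, 0.1603, 0.0022], 0.67)]
press scene [([0.5528, 0.1626, -0.0003], 0.91)]
bed top [([0.5513, 0.1554, 0.0282], 0.77)]
bed scene [([0.553, 0.158, 0.0281], 0.71), ([0.5536, 0.1581, 0.0604], 0.32)]
slide_tray top [([0.5018, -0.2869, 0.0035], 0.77), ([0.5133, -0.3425, 0.0025], 0.23)]
slide_tray scene [([0.3922, -0.1171, 0.0005], 0.67)]
disc_slide top [([0.5066, -0.2872, 0.0054], 0.65)]
disc_slide scene [([0.5075, -0.2877, 0.0013], 0.59)]
rough_slide top [([0.5115, -0.3439, 0.0029], 0.43)]
rough_slide scene [([0.5064, -0.3423, 0.0022], 0.47)]
press_axis top [([0.6419, -0.3825, -0.0017], 0.4)]
press_axis scene [([0.6913, -0.1799, 0.0027], 0.75), ([0.5531, 0.1601, 0.0631], 0.67)]
```

View pics/s0.png

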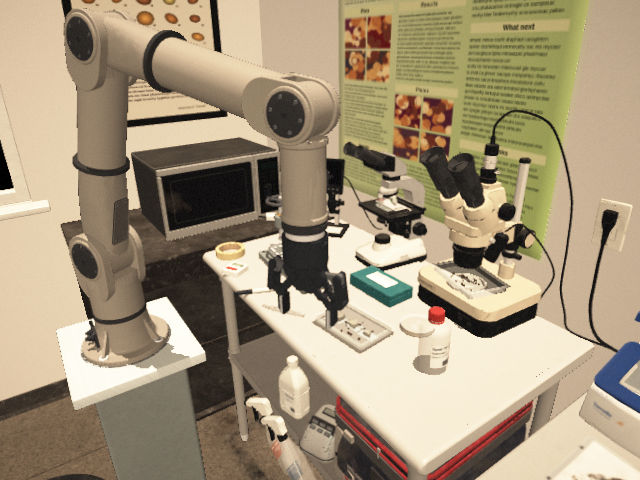

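View pics/t0.png

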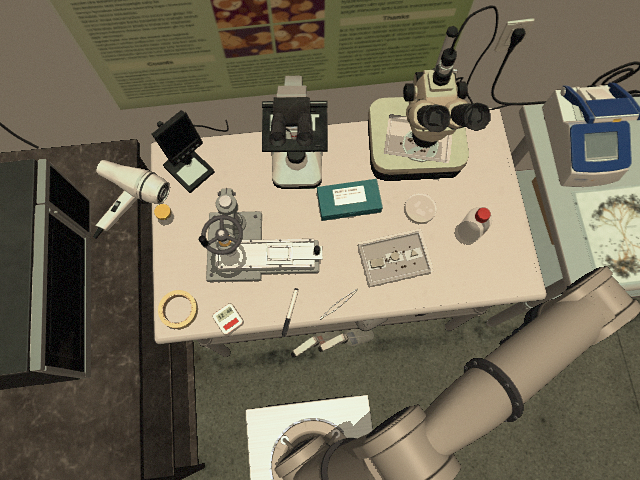

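The top view shows the press at about (225,240), the carriage pulled out to the right with its knob at (317,248), and the tray at (395,258). The scene camera's view of the press is blocked by the arm. Next I'll look with the wrist camera.

```bash
cat >> h.py <<'E'
def plan(P,yaw=None,n=8,jaw=0):
    "rows from measured pose to P,yaw, keeping the tool vertical: total in tool axes, then per row"
    s=observe(); Rc=R.from_euler('xyz',s['tcp_rot']); p=np.array(s['position'])
    y=s['tcp_rot'][2] if yaw is None else yaw
    Rt=R.from_euler('xyz',[np.pi,0,y])
    rv=(Rc.inv()*Rt).as_rotvec()
    Rs=Rc.as_matrix(); out=[]
    Rk=Rc
    for k in range(n):
        d=Rk.as_matrix().T@((np.array(P)-p)/n)
        out.append(np.r_[rv/n,d*100,jaw]); Rk=Rk*R.from_rotvec(rv/n)
    print('dist %.1f cm rot %.1f deg'%(np.linalg.norm(P-p)*100,np.degrees(np.linalg.norm(rv))))
    for o in out: print(np.round(o,3).tolist())
E
python3 - <<'E'
from h import *
print(np.round(camera_model('wrist')['hand_eye'],3).tolist(), camera_model('wrist')['K'])
plan(np.array([0.44,-0.25,0.25]),0,8)
E
```

```text
[[-0.001, -0.947, -0.322, 0.083], [1.0, -0.001, 0.0, 0.0], [-0.0, -0.322, 0.947, -0.118], [0.0, 0.0, 0.0, 1.0]] [[375.99701165   0.         323.87369409]
 [  0.         375.99701165 241.14743028]
 [  0.           0.           1.        ]]
dist 31.9 cm rot 25.5 deg
[0.0, 0.0, 0.056, 3.615, -1.684, 0.079, 0.0]
[0.0, 0.0, 0.056, 3.515, -1.883, 0.079, 0.0]
[0.0, 0.0, 0.056, 3.405, -2.076, 0.079, 0.0]
[0.0, 0.0, 0.056, 3.284, -2.262, 0.079, 0.0]
[0.0, 0.0, 0.056, 3.153, -2.442, 0.079, 0.0]
[0.0, 0.0, 0.056, 3.012, -2.613, 0.079, 0.0]
[0.0, 0.0, 0.056, 2.862, -2.777, 0.079, 0.0]
[0.0, 0.0, 0.056, 2.703, -2.932, 0.079, 0.0]
```

move_arm --pt "0 0 0.056 4.4 -1.2 0 0" --pt "0 0 0.056 4.3 -1.4 0 0" --pt "0 0 0.056 4.2 -1.6 0 0" --pt "0 0 0.056 4.1 -1.8 0 0" --pt "0 0 0.056 4.0 -2.0 0 0" --pt "0 0 0.056 3.9 -2.2 0 0" --pt "0 0 0.056 3.8 -2.5 0 0" --pt "0 0 0.056 3.6 -2.7 0 0"

```text
clock: 2.2
position: [0.5151, -0.2645, 0.2564]
tcp_rot: [3.141, -0.0, -0.004]
force: [0.2, 0.4, 0.0]
opening: 0.0855
```

move_arm --pt "0 0 0 0 0 0 0" --pt "0 0 0 0 0 0 0"

```text
clock: 2.45
position: [0.5136, -0.266, 0.2561]
tcp_rot: [3.141, 0.001, -0.002]
force: [-0.8, -0.8, 0.1]
opening: 0.0855
```

```bash
python3 - <<'E'
from h import *
s=observe(); print(np.round(s['position'],4),np.round(s['tcp_rot'],4))
snap('wrist','w0.png')
for th in ['block_slide','disc_slide','rough_slide']:
    print(th,[(np.round(d['point'],4).tolist(),round(d['conf'],2)) for d in place_of(th,'wrist')[:2]])
m=masks_of('block_slide','wrist')
for d in m[:2]:
    M=d['mask'].astype(np.uint8); c=max(cv2.findContours(M,0,1)[0],key=cv2.contourArea)
    print(d['conf'],M.sum(),cv2.minAreaRect(c),cv2.approxPolyDP(c,4,True)[:,0].tolist())
E
```

```text
[ 0.5136 -0.266   0.2561] [ 3.1407e+00  1.0000e-03 -2.2000e-03]
block_slide [([0.4961, -0.2348, 0.0016], 0.95)]
disc_slide [([0.5099, -0.2878, 0.0046], 0.75)]
rough_slide [([0.5084, -0.3409, -0.0025], 0.87)]
0.81 1290 ((291.38507080078125, 221.51963806152344), (28.23369598388672, 47.46601486206055), 86.00909423828125) [[314, 208], [268, 209], [270, 234], [315, 232]]
```

View pics/w0.png

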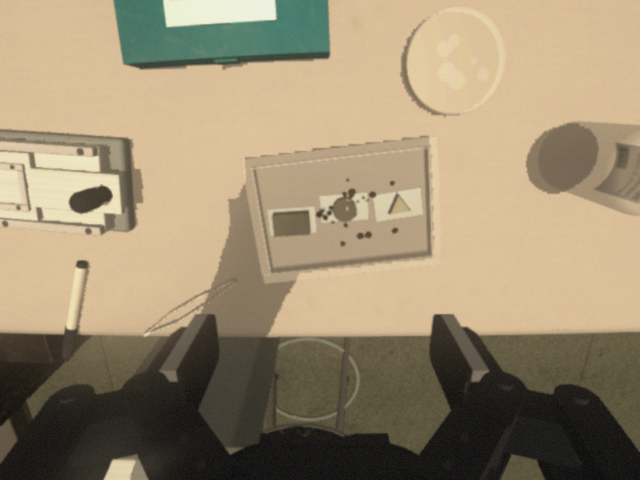

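```bash
python3 - <<'E'
from h import *
s=observe(); print(np.round(s['q'],3))
import rig; print([x for x in dir(rig) if not x.startswith('_')])
c=unproj('wrist',[[314,208],[268,209],[270,234],[315,232]],0.006)
print(np.round(c,4), c.mean(0))
plan(np.array([0.493,-0.235,0.13]),-np.pi/2-0.05,9)
E
```

```text
[ 0.522  0.373 -0.101  1.427  0.038  1.344 -1.157]
['MotionError', 'camera_model', 'find_in', 'finger_overhang', 'get_image', 'masks_of', 'observe', 'place_of', 'sign_off']
[[ 0.5065 -0.257   0.006 ]
 [ 0.5057 -0.2106  0.006 ]
 [ 0.4793 -0.2113  0.006 ]
 [ 0.4812 -0.2577  0.006 ]] [ 0.49315982 -0.2341593   0.006     ]
dist 13.2 cm rot 92.6 deg
[0.0, -0.0, 0.18, -0.225, -0.352, 1.405, 0.0]
[0.0, -0.0, 0.18, -0.284, -0.306, 1.405, 0.0]
[0.0, -0.0, 0.18, -0.335, -0.25, 1.405, 0.0]
[0.0, -0.0, 0.18, -0.374, -0.186, 1.405, 0.0]
[0.0, -0.0, 0.18, -0.401, -0.117, 1.405, 0.0]
[0.0, -0.0, 0.18, -0.415, -0.043, 1.405, 0.0]
[0.0, -0.0, 0.18, -0.416, 0.032, 1.405, 0.0]
[0.0, -0.0, 0.18, -0.404, 0.106, 1.405, 0.0]
[0.0, -0.0, 0.18, -0.378, 0.176, 1.405, 0.0]
```

```bash
python3 - <<'E'
from h import *
im=snap('scene','s1.png')
print(np.round(proj('scene',[observe()['position']]),0), finger_overhang)
a=cv2.resize(cv2.imread('pics/s1.png')[150:350,220:400],None,fx=3,fy=3,interpolation=cv2.INTER_CUBIC)
t=cv2.imread('pics/t0.png')[175:295,190:340]; t=cv2.resize(t,None,fx=1.7,fy=1.7)
cv2.imwrite('pics/s1c.png',np.hstack([a,np.vstack([t,np.zeros((600-t.shape[0],t.shape[1],3),np.uint8)])]))
E
```

```text
[[352. 233.]] 0.025
```

View pics/s1c.png

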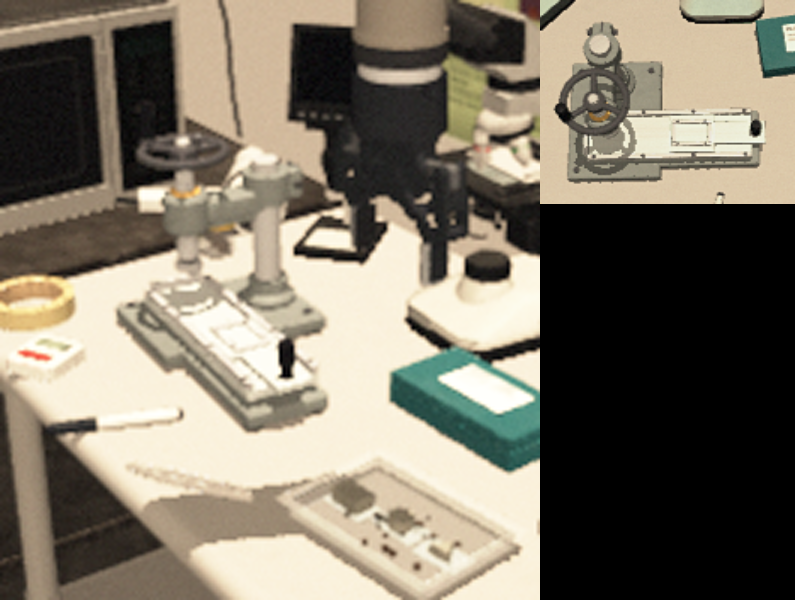

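The scene view now shows the press clearly, and no camera body sticks out of the hand. I'll approach with yaw about +90°, since −90° would break the last joint's range at the pocket.

```bash
python3 - <<'E'
from h import *
plan(np.array([0.493,-0.235,0.125]),np.pi/2+0.03,9)
for c in ['scene','top']:
  for th in ['pocket','carriage_knob','wheel_hub','crank_grip','press','bed','press_axis']:
    print(th,c,[(np.round(d['point'],4).tolist(),round(d['conf'],2)) for d in place_of(th,c)[:2]])
E
```

```text
dist 13.7 cm rot 92.0 deg
[0.0, 0.0, -0.178, -0.227, -0.349, 1.461, 0.0]
[0.0, 0.0, -0.178, -0.162, -0.384, 1.461, 0.0]
[0.0, 0.0, -0.178, -0.091, -0.406, 1.461, 0.0]
[0.0, 0.0, -0.178, -0.018, -0.416, 1.461, 0.0]
[0.0, 0.0, -0.178, 0.056, -0.412, 1.461, 0.0]
[0.0, 0.0, -0.178, 0.128, -0.396, 1.461, 0.0]
[0.0, 0.0, -0.178, 0.196, -0.367, 1.461, 0.0]
[0.0, 0.0, -0.178, 0.258, -0.326, 1.461, 0.0]
[0.0, 0.0, -0.178, 0.312, -0.275, 1.461, 0.0]
pocket scene [([0.542, 0.0304, 0.0566], 0.79)]
carriage_knob scene [([0.5343, -0.0691, 0.079], 0.86), ([0.5375, 0.0332, 0.0565], 0.7)]
wheel_hub scene [([0.5577, 0.1617, 0.2161], 0.85)]
crank_grip scene [([0.5532, 0.1583, 0.0267], 0.72), ([0.5277, 0.1995, 0.2483], 0.61)]
press scene [([0.5533, 0.1608, 0.0026], 0.79)]
bed scene [([0.5516, 0.1588, 0.0273], 0.85), ([0.4229, 0.3164, 0.0044], 0.21)]
press_axis scene [([0.5532, 0.163, 0.0616], 0.64), ([0.5528, 0.1569, 0.029], 0.32)]
pocket top [([0.5413, 0.0311, 0.0523], 0.89)]
carriage_knob top [([0.5308, -0.0735, 0.0792], 0.76), ([0.5577, 0.1605, 0.2157], 0.39)]
wheel_hub top [([0.5591, 0.1587, 0.2195], 0.72), ([0.3923, -0.1108, -0.0007], 0.39)]
crank_grip top [([0.5305, 0.197, 0.2454], 0.6)]
press top [([0.553, 0.1603, 0.0022], 0.67)]
bed top [([0.5513, 0.1554, 0.0282], 0.77)]
press_axis top [([0.6419, -0.3825, -0.0017], 0.4)]
```

move_arm --pt "0 0 -0.178 -0.23 -0.35 1.46 0" --pt "0 0 -0.178 -0.16 -0.38 1.46 0" --pt "0 0 -0.178 -0.09 -0.41 1.46 0" --pt "0 0 -0.178 -0.02 -0.42 1.46 0" --pt "0 0 -0.178 0.06 -0.41 1.46 0" --pt "0 0 -0.178 0.13 -0.4 1.46 0" --pt "0 0 -0.178 0.2 -0.37 1.46 0" --pt "0 0 -0.178 0.26 -0.33 1.46 0"

```text
clock: 4.45
position: [0.4959, -0.2372, 0.1391]
tcp_rot: [3.141, 0.0, 1.428]
force: [-0.4, 1.8, -0.3]
opening: 0.0853
```

move_arm --pt "0 0 -0.178 0.31 -0.28 1.46 0" --pt "0 0 0 0 0 0 0" --pt "0 0 0 0 0 0 0"

```text
clock: 4.82
position: [0.4941, -0.2342, 0.1255]
tcp_rot: [3.141, 0.001, 1.597]
force: [0.4, -0.4, 0.2]
opening: 0.085
```

```bash
cat >> h.py <<'E'
def rect(name,camera,z,k=2):
    for d in masks_of(name,camera)[:k]:
        M=d['mask'].astype(np.uint8); c=max(cv2.findContours(M,0,1)[0],key=cv2.contourArea)
        ap=cv2.approxPolyDP(c,4,True)[:,0]
        w=unproj(camera,c[:,0],z); r=cv2.minAreaRect((w[:,:2]*1e3).astype(np.float32))
        print(name,round(d['conf'],2),'rect mm',np.round(r[0],1),np.round(r[1],1),round(r[2],1),'poly',ap.tolist(), np.round(unproj(camera,ap,z)*1e3,1)[:,:2].tolist())
E
python3 - <<'E'
from h import *
s=observe(); print(np.round(s['position'],4),np.round(s['tcp_rot'],4),np.round(s['q'],2))
snap('wrist','w1.png')
rect('block_slide','wrist',0.006)
print([(np.round(d['point'],4).tolist(),round(d['conf'],2)) for d in place_of('block_slide','wrist')[:2]])
E
```

```text
[ 0.4941 -0.2342  0.1255] [3.1405e+00 7.0000e-04 1.5971e+00] [ 0.71  0.45 -0.4   1.7   0.2   1.04  0.27]
block_slide 0.62 rect mm [ 493.4 -234.2] [28.  48.8] 3.4 poly [[340, 208], [299, 212], [304, 277], [342, 274]] [[504.8, -209.5], [478.2, -212.9], [481.9, -259.1], [508.1, -256.2]]
[([0.4934, -0.2355, -0.0018], 0.8)]
```

View pics/w1.png

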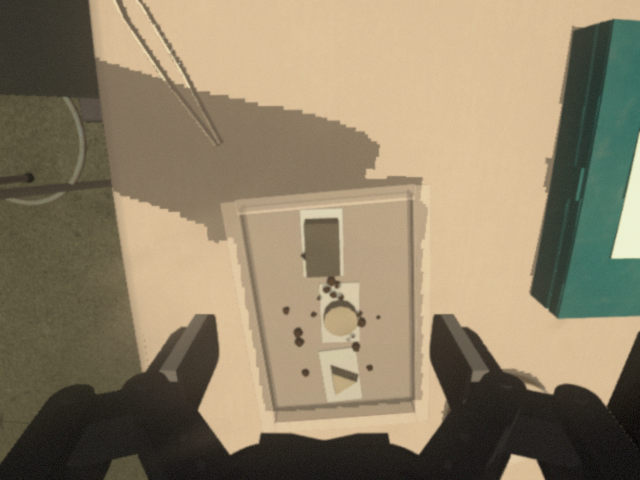

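move_arm --pt "0 0 -0.04 0 -0.07 1.0 0.5" --pt "0 0 0 0 0 2.0 0.5" --pt "0 0 0 0 0 2.0 0.5" --pt "0 0 0 0 0 2.0 0.5" --pt "0 0 0 0 0 1.5 0.5" --pt "0 0 0 0 0 0.7 0.5" --pt "0 0 0 0 0 0 0.5" --newtons 40

```text
clock: 5.85
position: [0.4927, -0.2337, 0.0325]
tcp_rot: [-3.141, -0.0, 1.64]
force: [0.1, 0.2, 1.2]
opening: 0.0426
```

move_arm --pt "0 0 0 0 0 -0.1 0.5" --pt "0 0 0 0 0 0 1" --pt "0 0 0 0 0 0 1" --pt "0 0 0 0 0 0 1" --pt "0 0 0 0 0 0 1" --pt "0 0 0 0 0 0 1" --newtons 40

```text
clock: 6.6
position: [0.4937, -0.2341, 0.0349]
tcp_rot: [3.14, 0.001, 1.64]
force: [-0.9, 0.8, 5.9]
opening: 0.0209
```

move_arm --pt "0 0 0 0 0 -0.5 1" --pt "0 0 0 0 0 -1.5 1" --pt "0 0 0 0 0 -3.5 1" --pt "0 0 0 0 0 -3.5 1" --pt "0 0 0 0 0 -3.5 1" --pt "0 0 0 0 0 0 1"

```text
clock: 7.35
position: [0.4952, -0.2344, 0.1628]
tcp_rot: [3.135, 0.004, 1.64]
force: [0.3, 0.1, -1.6]
opening: 0.0205
```

```bash
python3 - <<'E'
from h import *
plan(np.array([0.535,-0.03,0.16]),np.pi/2-0.12,6,1)
E
```

```text
dist 20.8 cm rot 10.8 deg
[0.001, 0.001, 0.032, 3.353, 0.897, 0.04, 1.0]
[0.001, 0.001, 0.032, 3.38, 0.791, 0.04, 1.0]
[0.001, 0.001, 0.032, 3.403, 0.684, 0.041, 1.0]
[0.001, 0.001, 0.032, 3.423, 0.576, 0.042, 1.0]
[0.001, 0.001, 0.032, 3.439, 0.468, 0.044, 1.0]
[0.001, 0.001, 0.032, 3.452, 0.36, 0.045, 1.0]
```

move_arm --pt "0 0 0.032 3.35 0.9 0 1" --pt "0 0 0.032 3.38 0.8 0 1" --pt "0 0 0.032 3.4 0.68 0 1" --pt "0 0 0.032 3.42 0.58 0 1" --pt "0 0 0.032 3.44 0.47 0 1" --pt "0 0 0.032 3.45 0.36 0 1" --pt "0 0 0 0 0 0 1" --pt "0 0 0 0 0 0 1"

```text
clock: 8.35
position: [0.5323, -0.0305, 0.1581]
tcp_rot: [-3.14, 0.001, 1.448]
force: [-0.6, -0.2, -0.6]
opening: 0.0208
```

```bash
python3 - <<'E'
from h import *
s=observe(); print(np.round(s['position'],4),np.round(s['tcp_rot'],4),np.round(s['q'],2))
snap('wrist','w2.png')
for th in ['pocket','carriage_knob','bed','press','wheel_hub','press_axis','block_slide']:
    print(th,[(np.round(d['point'],4).tolist(),round(d['conf'],2)) for d in place_of(th,'wrist')[:2]])
rect('pocket','wrist',0.056)
E
```

```text
[ 0.5323 -0.0305  0.1581] [-3.1398e+00  1.3000e-03  1.4478e+00] [ 0.37  0.39 -0.46  1.69  0.19  1.11 -0.26]
pocket [([0.5405, 0.0373, 0.052], 0.91), ([0.3869, 0.0192, -0.0007], 0.72)]
carriage_knob []
bed []
press [([0.6895, -0.1808, 0.0004], 0.2)]
wheel_hub []
press_axis []
block_slide [([0.5312, -0.0332, 0.1237], 0.78), ([0.546, 0.0362, 0.0538], 0.7)]
pocket 0.59 rect mm [541.3  17. ] [103.1  60.8] 84.2 poly [[379, 85], [270, 89], [278, 210], [299, 211], [302, 257], [356, 258], [356, 209], [378, 205]] [[575.8, 64.0], [516.0, 69.3], [509.4, 0.8], [521.9, -1.4], [519.5, -31.2], [553.2, -36.1], [556.3, -4.4], [569.7, -3.6]]
```

View pics/w2.png

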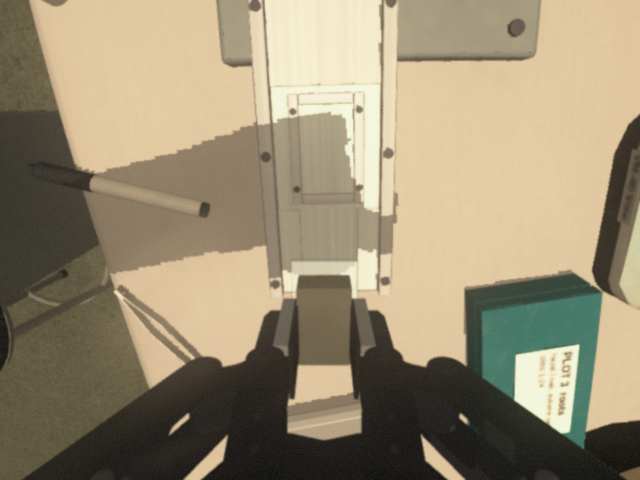

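Pocket outer frame spans about (288–368, 93–207); the held block is level in the fingers at (325,310). I'll zoom for corners.

```bash
python3 - <<'E'
import cv2
im=cv2.imread('pics/w2.png')
a=cv2.resize(im[80:220,260:400],None,fx=4,fy=4,interpolation=cv2.INTER_CUBIC)
b=cv2.resize(im[250:380,275:375],None,fx=2.3,fy=4.3,interpolation=cv2.INTER_CUBIC)[:560]
for v in range(0,140,20): cv2.putText(a,str(80+v),(0,v*4+8),0,.35,(0,0,255)); cv2.putText(a,str(260+v),(v*4,12),0,.35,(0,0,255)); cv2.line(a,(v*4,14),(v*4,20),(0,0,255)); cv2.line(a,(22,v*4),(30,v*4),(0,0,255))
cv2.imwrite('pics/w2c.png',cv2.hconcat([a,b]))
E
```

```text
Traceback (most recent call last):
cv2.error: OpenCV(4.12.0) /io/opencv/modules/core/src/matrix_operations.cpp:64: error: (-215:Assertion failed) src[i].dims <= 2 && src[i].rows == src[0].rows && src[i].type() == src[0].type() in function 'hconcat'
```

```bash
python3 - <<'E'
import cv2
im=cv2.imread('pics/w2.png')
a=cv2.resize(im[80:220,260:400],None,fx=4,fy=4,interpolation=cv2.INTER_CUBIC)
b=cv2.resize(im[250:380,275:375],(230,560),interpolation=cv2.INTER_CUBIC)
for v in range(0,140,20): cv2.putText(a,str(80+v),(0,v*4+8),0,.35,(0,0,255)); cv2.putText(a,str(260+v),(v*4,12),0,.35,(0,0,255)); cv2.line(a,(v*4,14),(v*4,20),(0,0,255)); cv2.line(a,(22,v*4),(30,v*4),(0,0,255))
cv2.imwrite('pics/w2c.png',cv2.hconcat([a,b]))
E
```

```text
(no output)
```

View pics/w2c.png

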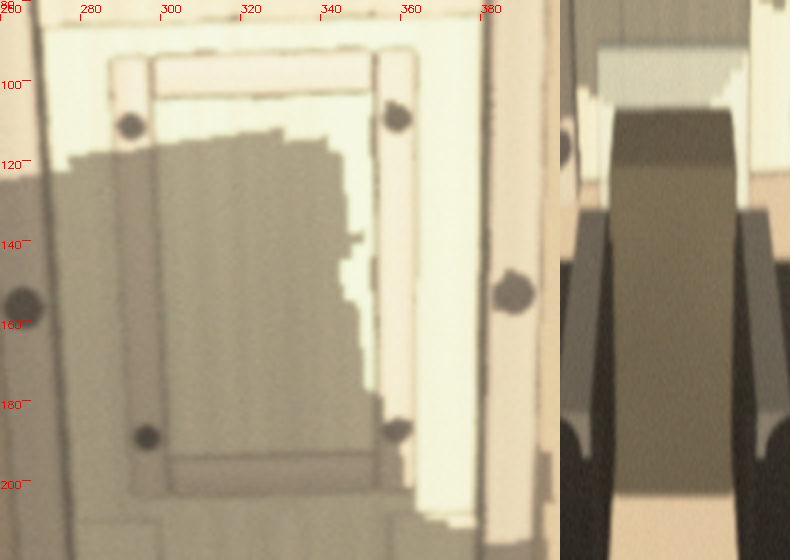

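```bash
python3 - <<'E'
from h import *
s=observe(); p=np.array(s['position'])
px=[[287,94],[363.75,92],[363,202.5],[293,204]]
for z in [.052,.055,.058,.061]:
    w=unproj('wrist',px,z)[:,:2]*1e3
    d=lambda a,b:np.linalg.norm(w[a]-w[b]); ang=lambda a,b:np.arctan2(*(w[b]-w[a])[::-1])
    print(z,np.round(w.mean(0),1),'short',np.round([d(0,1),d(3,2)],1),'long',np.round([d(3,0),d(2,1)],1),'yaw',np.round([ang(3,0)-np.pi/2,ang(2,1)-np.pi/2,ang(0,1),ang(3,2)],3))
for dz in [.029,.031]:
    g=unproj('wrist',[[291,261],[356.7,261]],p[2]-dz+.003)
    r=unproj('wrist',[[296.7,288.3],[351,288.3],[350,364.4],[298,364.4]],p[2]-dz+.017)
    T=R.from_euler('xyz',s['tcp_rot']).as_matrix()
    print(dz,np.round((g-p)@T*1e3,1).tolist(),np.round((r-p)@T*1e3,1).tolist())
E
```

```text
0.052 [542.9  32. ] short [43.2 42.9] long [63.6 63.7] yaw [-0.095 -0.101 -0.1   -0.102]
0.055 [543.   32.2] short [42.7 42.3] long [62.7 62.8] yaw [-0.095 -0.101 -0.1   -0.102]
0.058 [543.   32.5] short [42.1 41.7] long [61.9 62. ] yaw [-0.095 -0.101 -0.1   -0.102]
0.061 [543.   32.8] short [41.5 41.2] long [61.  61.2] yaw [-0.095 -0.101 -0.1   -0.102]
0.029 [[25.2, -13.1, 26.0], [25.2, 14.1, 26.0]] [[19.5, -9.9, 12.0], [19.5, 10.9, 12.0], [-15.5, 11.3, 12.0], [-15.5, -10.3, 12.0]]
0.031 [[24.4, -13.3, 28.0], [24.4, 14.3, 28.0]] [[18.6, -10.1, 14.0], [18.5, 11.1, 14.0], [-17.0, 11.5, 14.0], [-17.0, -10.4, 14.0]]
```

move_arm --pt "0 0 -0.023 2.0 0.08 0 1" --pt "0 0 0 2.1 0.1 0.8 1" --pt "0 0 0 2.1 0.1 1.5 1" --pt "0 0 0 0 0 2.0 1" --pt "0 0 0 0 0 1.5 1" --pt "0 0 0 0 0 0 1" --pt "0 0 0 0 0 0 1"

```text
clock: 9.68
position: [0.5431, 0.0319, 0.1014]
tcp_rot: [3.141, -0.0, 1.471]
force: [0.2, 0.0, -0.3]
opening: 0.0209
```

```bash
python3 - <<'E'
from h import *
s=observe(); print(np.round(s['position'],4),np.round(s['tcp_rot'],4),np.round(s['q'],2))
im=snap('wrist','w3.png')
im=cv2.imread('pics/w3.png')
x0,y0=240,190
a=cv2.resize(im[y0:y0+190,x0:x0+190],None,fx=3.1,fy=3.1,interpolation=cv2.INTER_CUBIC)
for v in range(0,190,20): cv2.putText(a,str(y0+v),(0,int(v*3.1)+8),0,.35,(0,0,255)); cv2.putText(a,str(x0+v),(int(v*3.1),12),0,.35,(0,0,255))
cv2.imwrite('pics/w3c.png',a)
E
```

```text
[0.5431 0.0319 0.1014] [ 3.1405e+00 -3.0000e-04  1.4706e+00] [ 0.25  0.48 -0.46  1.73  0.25  0.99 -0.4 ]
```

View pics/w3c.png

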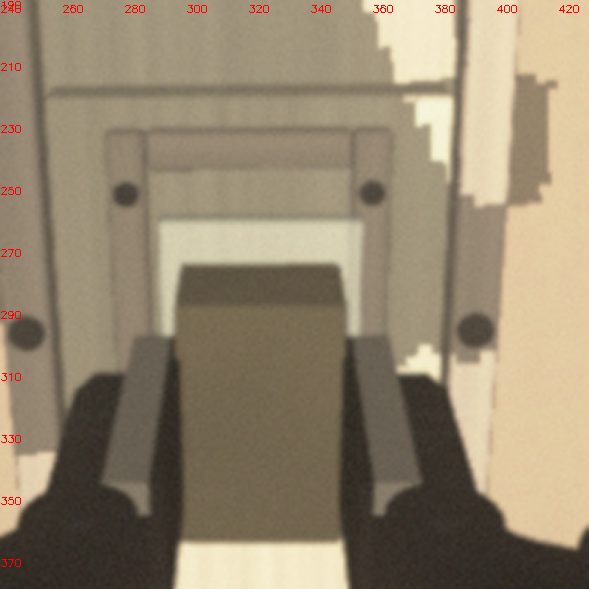

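```bash
python3 - <<'E'
from h import *
s=observe(); p=np.array(s['position']); T=R.from_euler('xyz',s['tcp_rot']).as_matrix()
f=lambda px,z:print(np.round((unproj('wrist',px,z)-p)@T*1e3,1).tolist())
for z in (.053,.055):
  f([[273.9,231.9],[366.1,231.3],[287.7,231.9],[353.9,231.3],[276.5,299.7]],z)
for dz in (.030,.031): f([[291.3,261],[357.1,261]],p[2]-dz+.003)
E
```

```text
[[30.7, -22.8, 48.7], [30.9, 20.2, 48.8], [30.7, -16.3, 48.7], [30.9, 14.5, 48.7], [-4.6, -23.0, 48.7]]
[[31.3, -22.5, 46.7], [31.5, 20.0, 46.8], [31.3, -16.1, 46.7], [31.5, 14.3, 46.7], [-3.6, -22.8, 46.7]]
[[24.8, -13.0, 27.0], [24.7, 14.4, 27.0]]
[[24.4, -13.1, 28.0], [24.3, 14.4, 28.0]]
```

move_arm --pt "0 0 0 -0.07 -0.17 0 1" --pt "0 0 0 0 0 0.4 1" --pt "0 0 0 0 0 0.4 1" --pt "0 0 0 0 0 0.3 1" --pt "0 0 0 0 0 0 1"

```text
clock: 10.35
position: [0.5404, 0.0313, 0.0894]
tcp_rot: [-3.141, 0.0, 1.471]
force: [-0.6, 0.1, -1.1]
opening: 0.0207
```

move_arm --pt "0 0 0 0 0 0.2 1" --pt "0 0 0 0 0 0 1"

```text
clock: 10.6
position: [0.5407, 0.0313, 0.0878]
tcp_rot: [-3.141, 0.0, 1.471]
force: [-0.1, -0.4, -0.9]
opening: 0.0207
```

move_arm --pt "0 0 0 0 0 0.15 1" --pt "0 0 0 0 0 0 1"

```text
clock: 10.85
position: [0.5406, 0.0313, 0.0863]
tcp_rot: [-3.141, 0.0, 1.471]
force: [-0.4, 0.3, -0.6]
opening: 0.021
```

```bash
python3 - <<'E'
from h import *
im=snap('wrist','w4.png')
im=cv2.imread('pics/w4.png')
x0,y0=250,210
a=cv2.resize(im[y0:y0+110,x0:x0+150],None,fx=5,fy=5,interpolation=cv2.INTER_CUBIC)
for v in range(0,150,20): cv2.putText(a,str(y0+v),(0,int(v*5)+8),0,.35,(0,0,255)); cv2.putText(a,str(x0+v),(int(v*5),12),0,.35,(0,0,255))
cv2.imwrite('pics/w4c.png',a)
E
```

```text
(no output)
```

View pics/w4c.png

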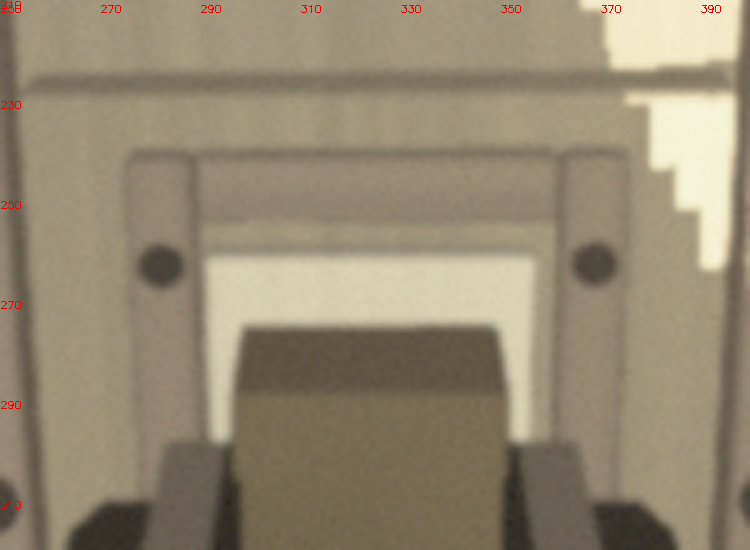

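move_arm --pt "0 0 0 0 0.05 0 1" --pt "0 0 0 0 0 0.2 1" --pt "0 0 0 0 0 0 1"

```text
clock: 11.28
position: [0.541, 0.0312, 0.0842]
tcp_rot: [-3.141, 0.0, 1.471]
force: [0.2, 0.2, -0.6]
opening: 0.0207
```

move_arm --pt "0 0 0 0 0 0.15 1" --pt "0 0 0 0 0 0 1"

```text
clock: 11.52
position: [0.5412, 0.0313, 0.0828]
tcp_rot: [-3.141, 0.0, 1.471]
force: [0.9, -0.3, -0.4]
opening: 0.0207
```

move_arm --pt "0 0 0 0 0 0.1 1" --pt "0 0 0 0 0 0 1"

```text
clock: 11.78
position: [0.5413, 0.0313, 0.0827]
tcp_rot: [3.141, 0.0, 1.471]
force: [-2.3, -0.3, 4.8]
opening: 0.0212
```

move_arm --pt "0 0 0 0 0.02 0.1 1" --pt "0 0 0 0 0 0 1"

```text
clock: 12.02
position: [0.5413, 0.0313, 0.0826]
tcp_rot: [-3.142, 0.001, 1.471]
force: [-3.8, -1.6, 11.1]
opening: 0.0207
```

move_arm --pt "0 0 0 0 -0.02 -0.15 1" --pt "0 0 0 0 0 0 0.6" --pt "0 0 0 0 0 0 0.6" --pt "0 0 0 0 0 0 0.6"

```text
clock: 12.52
position: [0.5412, 0.0312, 0.0821]
tcp_rot: [-3.141, -0.0, 1.471]
force: [-0.2, 0.1, -0.2]
opening: 0.0342
```

```bash
python3 - <<'E'
from h import *
print(observe()['force'])
im=snap('wrist','w5.png')
im=cv2.imread('pics/w5.png')
x0,y0=240,220
a=cv2.resize(im[y0:y0+180,x0:x0+170],None,fx=3.3,fy=3.3,interpolation=cv2.INTER_CUBIC)
cv2.imwrite('pics/w5c.png',a)
E
```

```text
[-0.17328819  0.10434973 -0.15642568]
```

move_arm --pt "0 0 0 0 0 -1.0 0.6" --pt "0 0 0 0 0 -3.0 0.6" --pt "0 0 0 0 0 -3.5 0.6" --pt "0 0 0 -3.0 0 0 0.8" --pt "0 0 0 -3.0 0 0 1" --pt "0 0 0 0 0 0 1" --pt "0 0 0 0 0 0 1"

```text
clock: 13.45
position: [0.5354, -0.0275, 0.1579]
tcp_rot: [3.141, -0.001, 1.471]
force: [0.0, 0.7, 0.7]
opening: 0.0003
```

```bash
python3 - <<'E'
from h import *
s=observe(); p=np.array(s['position']); print(np.round(p,4),np.round(s['tcp_rot'],4))
snap('wrist','w6.png'); im=cv2.imread('pics/w6.png')
x0,y0=255,80
a=cv2.resize(im[y0:y0+145,x0:x0+145],None,fx=4,fy=4,interpolation=cv2.INTER_CUBIC)
for v in range(0,145,20): cv2.putText(a,str(y0+v),(0,int(v*4)+8),0,.35,(0,0,255)); cv2.putText(a,str(x0+v),(int(v*4),12),0,.35,(0,0,255))
cv2.imwrite('pics/w6c.png',a)
print([(np.round(d['point'],4).tolist(),round(d['conf'],2)) for t in ('block_slide','pocket') for d in place_of(t,'wrist')[:2]])
rect('block_slide','wrist',.055)
E
```

```text
[ 0.5354 -0.0275  0.1579] [ 3.1410e+00 -1.1000e-03  1.4713e+00]
[]
block_slide 0.85 rect mm [541.4  32.1] [47.4 27.9] 84.3 poly [[301, 114], [301, 195], [344, 197], [348, 116]] [[531.3, 56.9], [525.9, 11.0], [551.3, 7.3], [557.4, 53.2]]
```

View pics/w6c.png

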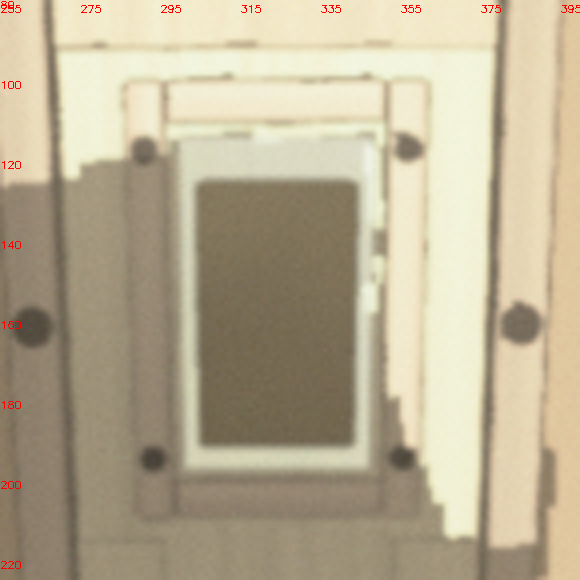

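The glass sits square inside the pocket walls, with even gaps all round. Now the knob.

move_arm --pt "0 0 0 -2.8 0 0 1" --pt "0 0 0 -3.0 0 0 1" --pt "0 0 0 -2.6 0 1.0 1" --pt "0 0 0 0 0 2.8 1" --pt "0 0 0 0 0 2.5 1" --pt "0 0 0 0 0 0.5 1" --pt "0 0 0 0 0 0 1"

```text
clock: 14.52
position: [0.5272, -0.1114, 0.0896]
tcp_rot: [3.141, -0.0, 1.472]
force: [0.3, -0.4, 1.3]
opening: 0.0001
```

```bash
python3 - <<'E'
from h import *
s=observe(); p=np.array(s['position']); print(np.round(p,4),np.round(s['tcp_rot'],4), np.round(s['force'],1))
get_image('wrist');get_image('top');get_image('scene')
for c in ('wrist','top','scene'): print(c,[(np.round(d['point'],4).tolist(),round(d['conf'],2)) for t in ('carriage_knob','wheel_hub','crank_grip','press_axis') for d in place_of(t,c)[:1]])
E
```

```text
[ 0.5272 -0.1114  0.0896] [ 3.1414e+00 -3.0000e-04  1.4719e+00] [ 0.3 -0.4  1.3]
wrist [([0.528, -0.0719, 0.0807], 0.8)]
top [([0.5304, -0.0755, 0.0787], 0.72), ([0.5549, 0.1588, 0.2173], 0.6), ([0.5311, 0.1966, 0.2456], 0.5), ([0.5511, 0.1589, 0.0611], 0.77)]
scene [([0.5309, -0.0716, 0.0764], 0.72), ([0.5569, 0.1596, 0.2162], 0.92), ([0.5381, 0.0313, 0.0552], 0.61), ([0.5539, 0.1575, 0.0616], 0.78)]
```

move_arm --pt "0 0 0 1.0 0 0 1" --pt "0 0 0 1.0 0 0 1" --pt "0 0 0 1.5 0 0 1" --pt "0 0 0 1.8 0 0 1" --pt "0 0 0 1.8 0 0 1" --pt "0 0 0 1.8 0 0 1" --pt "0 0 0 1.8 0 0 1"

```text
clock: 16.15
position: [0.5372, -0.004, 0.0894]
tcp_rot: [-3.141, 0.0, 1.471]
force: [-1.6, -2.5, 1.9]
opening: -0.0004
```

move_arm --pt "0 0 0 1.0 0 0 1" --pt "0 0 0 1.0 0 0 1" --pt "0 0 0 0.7 0 0 1"

```text
clock: 16.52
position: [0.5399, 0.0218, 0.0892]
tcp_rot: [-3.141, 0.0, 1.471]
force: [-1.7, -2.2, 0.9]
opening: -0.0003
```

move_arm --pt "0 0 0 0.5 0 0 1" --pt "0 0 0 0.4 0 0 1"

```text
clock: 16.77
position: [0.5408, 0.0302, 0.0892]
tcp_rot: [-3.141, 0.0, 1.47]
force: [-3.1, -2.8, 1.1]
opening: -0.0001
```

move_arm --pt "0 0 0 0.3 0 0 1" --pt "0 0 0 0.3 0 0 1"

```text
clock: 17.02
position: [0.5414, 0.0361, 0.0892]
tcp_rot: [-3.141, 0.0, 1.47]
force: [-2.4, -3.3, 1.2]
opening: 0.0002
```

move_arm --pt "0 0 0 0.2 0 0 1" --pt "0 0 0 0.2 0 0 1"

```text
clock: 17.27
position: [0.5414, 0.0363, 0.0892]
tcp_rot: [-3.14, 0.006, 1.469]
force: [-4.2, -8.1, 3.6]
opening: 0.0001
```

move_arm --pt "0 0 0 0.3 0 0 1" --pt "0 0 0 0 0 0 1"

```text
clock: 17.52
position: [0.5415, 0.0364, 0.0892]
tcp_rot: [-3.139, 0.01, 1.467]
force: [-5.3, -12.0, 5.3]
opening: -0.0
```

move_arm --pt "0 0 0 -2.0 0 0 1" --pt "0 0 0 -2.5 0 0 1" --pt "0 0 0 0 0 -4.0 1" --pt "0 0 0 0 0 -5.5 1" --pt "0 0 0 0 0 -5.5 0.55" --pt "0 0 0 0 0 -5.5 0.55" --pt "0 0 0 0 0 -3.5 0.55" --pt "0 0 0 0 0 0 0.55"

```text
clock: 18.52
position: [0.5409, 0.0004, 0.3337]
tcp_rot: [3.13, -0.003, 1.472]
force: [0.5, 0.5, -0.6]
opening: 0.0387
```

```bash
python3 - <<'E'
from h import *
plan(np.array([0.535,0.15,0.325]),1.471,4,.55)
E
```

```text
dist 15.0 cm rot 0.7 deg
[0.003, -0.001, 0.0, 3.707, -0.516, 0.224, 0.55]
[0.003, -0.001, 0.0, 3.707, -0.517, 0.223, 0.55]
[0.003, -0.001, 0.0, 3.707, -0.517, 0.221, 0.55]
[0.003, -0.001, 0.0, 3.707, -0.518, 0.22, 0.55]
```

move_arm --pt "0 0 0 3.7 -0.5 0 0.55" --pt "0 0 0 3.7 -0.5 0 0.55" --pt "0 0 0 3.7 -0.5 0 0.55" --pt "0 0 0 3.7 -0.5 0 0.55" --pt "0 0 0 0 0 0 0.55" --pt "0 0 0 0 0 0 0.55"

```text
clock: 19.27
position: [0.533, 0.1475, 0.3285]
tcp_rot: [-3.141, 0.0, 1.471]
force: [0.7, -0.2, 0.0]
opening: 0.0385
```

```bash
python3 - <<'E'
from h import *
s=observe(); p=np.array(s['position']); print(np.round(p,4),np.round(s['tcp_rot'],4), np.round(s['force'],1))
snap('wrist','w7.png');
for t in ('crank_grip','wheel_hub','pocket','carriage_knob'): print(t,[(np.round(d['point'],4).tolist(),round(d['conf'],2)) for d in place_of(t,'wrist')[:2]])
E
```

```text
[0.533  0.1475 0.3285] [-3.1412e+00  4.0000e-04  1.4711e+00] [ 0.7 -0.2  0. ]
crank_grip [([0.5279, 0.199, 0.2492], 0.95)]
wheel_hub [([0.5514, 0.1584, 0.2162], 0.6)]
pocket []
carriage_knob [([0.5414, 0.0551, 0.0812], 0.62), ([0.5561, 0.1592, 0.0035], 0.43)]
```

View pics/w7.png

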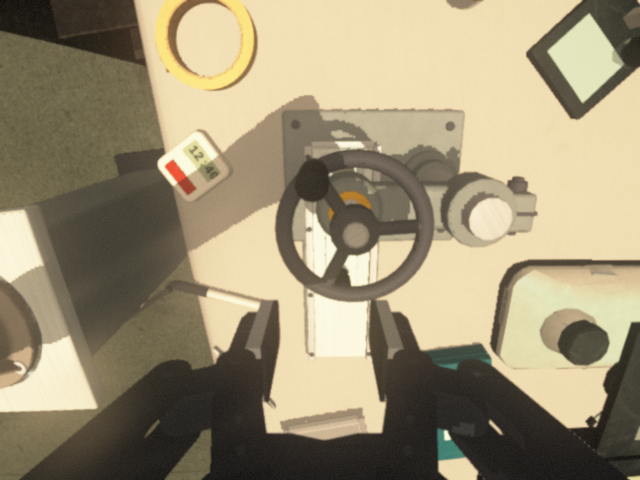

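The view shows the handle's top at about (313,174), the hub at (356,235), and the carriage home under the screw. The hand has a clear path down onto the handle.

```bash
python3 - <<'E'
from h import *
print(np.round(unproj('wrist',[[313,174]],.2675),4),np.round(unproj('wrist',[[355,225.5]],.2165),4),np.round(unproj('wrist',[[356,235]],.222),4))
plan(np.array([0.5295,0.1985,0.32]),1.471,2,.55)
# helix rows, step 10deg
c,s_=np.cos(1.471),np.sin(1.471); ex=np.array([c,s_]); ey=np.array([s_,-c])
for a in range(122,-250,-10):
    t0,t1=np.radians(a),np.radians(a-10); d=4.5*np.array([np.cos(t1)-np.cos(t0),np.sin(t1)-np.sin(t0)])
    print(a,'[0,0,0,%.2f,%.2f,0.033,1]'%(d@ex,d@ey))
E
```

```text
[[0.5342 0.2022 0.2675]] [[0.555  0.1592 0.2165]] [[0.5549 0.1545 0.222 ]]
dist 5.3 cm rot 0.1 deg
[0.0, 0.0, -0.001, 2.567, -0.447, 0.46, 0.55]
[0.0, 0.0, -0.001, 2.568, -0.444, 0.461, 0.55]
122 [0,0,0,0.42,0.66,0.033,1]
112 [0,0,0,0.30,0.72,0.033,1]
102 [0,0,0,0.17,0.77,0.033,1]
92 [0,0,0,0.04,0.78,0.033,1]
82 [0,0,0,-0.10,0.78,0.033,1]
72 [0,0,0,-0.23,0.75,0.033,1]
62 [0,0,0,-0.36,0.70,0.033,1]
52 [0,0,0,-0.48,0.62,0.033,1]
42 [0,0,0,-0.58,0.53,0.033,1]
32 [0,0,0,-0.66,0.42,0.033,1]
22 [0,0,0,-0.72,0.30,0.033,1]
12 [0,0,0,-0.77,0.17,0.033,1]
2 [0,0,0,-0.78,0.04,0.033,1]
-8 [0,0,0,-0.78,-0.10,0.033,1]
-18 [0,0,0,-0.75,-0.23,0.033,1]
-28 [0,0,0,-0.70,-0.36,0.033,1]
-38 [0,0,0,-0.62,-0.48,0.033,1]
-48 [0,0,0,-0.53,-0.58,0.033,1]
-58 [0,0,0,-0.42,-0.66,0.033,1]
-68 [0,0,0,-0.30,-0.72,0.033,1]
-78 [0,0,0,-0.17,-0.77,0.033,1]
-88 [0,0,0,-0.04,-0.78,0.033,1]
-98 [0,0,0,0.10,-0.78,0.033,1]
-108 [0,0,0,0.23,-0.75,0.033,1]
-118 [0,0,0,0.36,-0.70,0.033,1]
-128 [0,0,0,0.48,-0.62,0.033,1]
-138 [0,0,0,0.58,-0.53,0.033,1]
-148 [0,0,0,0.66,-0.42,0.033,1]
-158 [0,0,0,0.72,-0.30,0.033,1]
-168 [0,0,0,0.77,-0.17,0.033,1]
-178 [0,0,0,0.78,-0.04,0.033,1]
-188 [0,0,0,0.78,0.10,0.033,1]
-198 [0,0,0,0.75,0.23,0.033,1]
-208 [0,0,0,0.70,0.36,0.033,1]
-218 [0,0,0,0.62,0.48,0.033,1]
-228 [0,0,0,0.53,0.58,0.033,1]
-238 [0,0,0,0.42,0.66,0.033,1]
-248 [0,0,0,0.30,0.72,0.033,1]
```

move_arm --pt "0 0 0 2.5 -0.36 0 0.55" --pt "0 0 0 2.55 -0.36 0 0.55" --pt "0 0 0 0 0 0.6 0.55" --pt "0 0 0 0 0 2.0 0.55" --pt "0 0 0 0 0 2.0 0.55" --pt "0 0 0 0 0 1.6 0.55" --pt "0 0 0 0 0 0.8 0.55" --pt "0 0 0 0 0 0 0.55"

```text
clock: 20.52
position: [0.5306, 0.198, 0.259]
tcp_rot: [-3.141, 0.001, 1.47]
force: [0.4, -0.6, -0.2]
opening: 0.0382
```

move_arm --pt "0 0 0 0 0 0 1" --pt "0 0 0 0 0 0 1" --pt "0 0 0 0 0 0 1" --pt "0 0 0 0 0 0 1"

```text
clock: 21.02
position: [0.5318, 0.1988, 0.2604]
tcp_rot: [3.139, -0.001, 1.47]
force: [3.2, -1.1, 1.0]
opening: 0.0159
```

move_arm --pt "0 0 0 0.42 0.66 0.033 1" --pt "0 0 0 0.3 0.72 0.033 1" --pt "0 0 0 0.17 0.77 0.033 1" --pt "0 0 0 0.04 0.78 0.033 1"

```text
clock: 21.52
position: [0.5574, 0.2043, 0.2592]
tcp_rot: [-3.135, 0.004, 1.472]
force: [-7.8, -3.7, 10.3]
opening: 0.0156
```

move_arm --pt "0 0 0 -0.1 0.78 0.033 1" --pt "0 0 0 -0.23 0.75 0.033 1"

```text
clock: 21.78
position: [0.5715, 0.2008, 0.2586]
tcp_rot: [-3.133, 0.003, 1.473]
force: [-9.3, -3.1, 9.4]
opening: 0.0159
```

move_arm --pt "0 0 0 -0.36 0.7 0.033 1" --pt "0 0 0 -0.48 0.62 0.033 1"

```text
clock: 22.02
position: [0.5833, 0.1933, 0.258]
tcp_rot: [-3.132, -0.001, 1.475]
force: [-9.1, 1.2, 9.3]
opening: 0.0159
```

move_arm --pt "0 0 0 -0.58 0.53 0.033 1" --pt "0 0 0 -0.66 0.42 0.033 1"

```text
clock: 22.28
position: [0.5919, 0.1828, 0.2575]
tcp_rot: [-3.134, -0.006, 1.477]
force: [-7.0, 5.5, 7.7]
opening: 0.0158
```

move_arm --pt "0 0 0 -0.72 0.3 0.0 1" --pt "0 0 0 -0.77 0.17 0.01 1"

```text
clock: 22.52
position: [0.5971, 0.1694, 0.257]
tcp_rot: [-3.139, -0.01, 1.478]
force: [-0.6, 8.7, 2.2]
opening: 0.0158
```

move_arm --pt "0 0 0 -0.78 0.04 0.01 1" --pt "0 0 0 -0.78 -0.1 0.02 1"

```text
clock: 22.78
position: [0.5978, 0.1531, 0.2563]
tcp_rot: [3.139, -0.011, 1.477]
force: [5.7, 8.4, -1.3]
opening: 0.0161
```

move_arm --pt "0 0 0 -0.75 -0.23 0.02 1" --pt "0 0 0 -0.7 -0.36 0.03 1"

```text
clock: 23.02
position: [0.5922, 0.1367, 0.2556]
tcp_rot: [3.136, -0.008, 1.474]
force: [7.2, 5.0, -2.8]
opening: 0.0158
```

move_arm --pt "0 0 0 -0.62 -0.48 0.03 1" --pt "0 0 0 -0.53 -0.58 0.03 1"

```text
clock: 23.28
position: [0.5812, 0.124, 0.2549]
tcp_rot: [3.135, -0.005, 1.472]
force: [9.1, 2.9, -2.6]
opening: 0.0158
```

move_arm --pt "0 0 0 -0.42 -0.66 0.033 1" --pt "0 0 0 -0.3 -0.72 0.033 1"

```text
clock: 23.52
position: [0.5669, 0.1164, 0.2541]
tcp_rot: [3.134, -0.002, 1.47]
force: [9.1, 0.9, -1.7]
opening: 0.0157
```

move_arm --pt "0 0 0 -0.17 -0.77 0.033 1" --pt "0 0 0 -0.04 -0.78 0.033 1"

```text
clock: 23.78
position: [0.5513, 0.1143, 0.2535]
tcp_rot: [3.135, 0.0, 1.469]
force: [8.8, -1.8, -1.6]
opening: 0.0161
```

move_arm --pt "0 0 0 0.1 -0.78 0.033 1" --pt "0 0 0 0.23 -0.75 0.033 1"

```text
clock: 24.02
position: [0.5363, 0.1177, 0.2528]
tcp_rot: [3.135, 0.003, 1.467]
force: [7.8, -3.6, -0.9]
opening: 0.0162
```

move_arm --pt "0 0 0 0.36 -0.7 0.033 1" --pt "0 0 0 0.48 -0.62 0.033 1"

```text
clock: 24.28
position: [0.5234, 0.1258, 0.2521]
tcp_rot: [3.137, 0.006, 1.466]
force: [5.4, -6.9, 0.5]
opening: 0.0159
```

move_arm --pt "0 0 0 0.58 -0.53 0.033 1" --pt "0 0 0 0.66 -0.42 0.033 1"

```text
clock: 24.52
position: [0.5139, 0.1379, 0.2514]
tcp_rot: [3.14, 0.009, 1.465]
force: [1.8, -9.0, 3.0]
opening: 0.0159
```

move_arm --pt "0 0 0 0.72 -0.3 0.033 1" --pt "0 0 0 0.77 -0.17 0.033 1"

```text
clock: 24.78
position: [0.509, 0.1534, 0.2507]
tcp_rot: [-3.139, 0.01, 1.466]
force: [-1.3, -7.6, 6.7]
opening: 0.0159
```

move_arm --pt "0 0 0 0.78 -0.04 0.033 1" --pt "0 0 0 0.78 0.1 0.033 1"

```text
clock: 25.02
position: [0.5099, 0.1702, 0.2499]
tcp_rot: [-3.137, 0.009, 1.468]
force: [-4.0, -7.8, 7.5]
opening: 0.0158
```

move_arm --pt "0 0 0 0.75 0.23 0.033 1" --pt "0 0 0 0.7 0.36 0.033 1"

```text
clock: 25.28
position: [0.5166, 0.1851, 0.2492]
tcp_rot: [-3.136, 0.008, 1.469]
force: [-4.5, -5.7, 7.0]
opening: 0.0158
```

move_arm --pt "0 0 0 0.62 0.48 0.02 1" --pt "0 0 0 0.53 0.58 0.02 1"

```text
clock: 25.52
position: [0.5277, 0.1962, 0.2486]
tcp_rot: [-3.134, 0.007, 1.47]
force: [-6.4, -5.7, 5.8]
opening: 0.0157
```

move_arm --pt "0 0 0 0.42 0.66 0.02 1" --pt "0 0 0 0.3 0.72 0.02 1"

```text
clock: 25.78
position: [0.5415, 0.2028, 0.2479]
tcp_rot: [-3.133, 0.006, 1.471]
force: [-7.5, -5.0, 5.7]
opening: 0.0158
```

move_arm --pt "0 0 0 0.17 0.77 0.02 1" --pt "0 0 0 0.04 0.78 0.02 1"

```text
clock: 26.02
position: [0.5564, 0.2043, 0.2473]
tcp_rot: [-3.131, 0.005, 1.472]
force: [-8.1, -3.5, 4.9]
opening: 0.016
```

move_arm --pt "0 0 0 -0.1 0.78 0.03 1" --pt "0 0 0 -0.23 0.75 0.03 1"

```text
clock: 26.28
position: [0.5706, 0.2011, 0.2467]
tcp_rot: [-3.13, 0.003, 1.474]
force: [-9.3, -1.6, 5.3]
opening: 0.0159
```

move_arm --pt "0 0 0 -0.36 0.7 0.03 1" --pt "0 0 0 -0.48 0.62 0.03 1"

```text
clock: 26.52
position: [0.5825, 0.1938, 0.2462]
tcp_rot: [-3.13, -0.001, 1.476]
force: [-8.9, 2.6, 4.5]
opening: 0.0159
```

move_arm --pt "0 0 0 -0.58 0.53 0.03 1" --pt "0 0 0 -0.66 0.42 0.03 1"

```text
clock: 26.78
position: [0.5901, 0.1855, 0.2459]
tcp_rot: [-3.129, -0.009, 1.48]
force: [-8.6, 10.2, 3.2]
opening: 0.0163
```

move_arm --pt "0 0 0 -0.72 0.3 0.03 1" --pt "0 0 0 -0.77 0.17 0.03 1"

```text
clock: 27.02
position: [0.5959, 0.1734, 0.2454]
tcp_rot: [-3.136, -0.016, 1.482]
force: [1.3, 14.6, -3.2]
opening: 0.016
```

move_arm --pt "0 0 0 -0.78 0.04 0.03 1" --pt "0 0 0 -0.78 -0.1 0.03 1"

```text
clock: 27.28
position: [0.598, 0.1571, 0.2448]
tcp_rot: [3.138, -0.017, 1.48]
force: [9.8, 14.1, -8.7]
opening: 0.0157
```

Tangential force: about 8.5 N free, then 13.3 N from θ≈36°. That puts touch at θ≈44°±6°, so I aim to stop near θ≈−136°.

move_arm --pt "0 0 0 -0.75 -0.23 0.05 1" --pt "0 0 0 -0.7 -0.36 0.05 1" --pt "0 0 0 -0.62 -0.48 0.05 1"

```text
clock: 27.65
position: [0.5889, 0.132, 0.2436]
tcp_rot: [3.131, -0.011, 1.474]
force: [12.9, 6.9, -7.5]
opening: 0.0157
```

move_arm --pt "0 0 0 -0.53 -0.58 0.04 1" --pt "0 0 0 -0.42 -0.66 0.04 1" --pt "0 0 0 -0.3 -0.72 0.04 1"

```text
clock: 28.02
position: [0.5692, 0.1173, 0.2426]
tcp_rot: [3.129, -0.005, 1.47]
force: [14.6, 2.6, -5.6]
opening: 0.0158
```

move_arm --pt "0 0 0 -0.17 -0.77 0.033 1" --pt "0 0 0 -0.04 -0.78 0.033 1" --pt "0 0 0 0.1 -0.78 0.033 1"

```text
clock: 28.4
position: [0.5464, 0.1148, 0.2416]
tcp_rot: [3.129, 0.0, 1.467]
force: [14.2, -3.1, -5.9]
opening: 0.016
```

move_arm --pt "0 0 0 0.23 -0.75 0.033 1" --pt "0 0 0 0.36 -0.7 0.033 1"

```text
clock: 28.65
position: [0.5325, 0.1194, 0.2409]
tcp_rot: [3.13, 0.005, 1.465]
force: [13.8, -8.0, -3.9]
opening: 0.0156
```

move_arm --pt "0 0 0 0.48 -0.62 0.033 1" --pt "0 0 0 0.35 -0.32 0.02 1" --pt "0 0 0 0 0 0 1"

```text
clock: 29.02
position: [0.5226, 0.1266, 0.2404]
tcp_rot: [3.133, 0.009, 1.464]
force: [8.9, -9.8, -1.1]
opening: 0.0159
```

move_arm --pt "0 0 0 -0.2 0.2 0 1" --pt "0 0 0 -0.2 0.2 0 1" --pt "0 0 0 0 0 0 1"

```text
clock: 29.4
position: [0.5229, 0.1263, 0.2403]
tcp_rot: [3.14, 0.005, 1.468]
force: [3.1, -6.3, 2.2]
opening: 0.0161
```

move_arm --pt "0 0 0 -0.25 0.12 0 1" --pt "0 0 0 0 0 0 1"

```text
clock: 29.65
position: [0.5229, 0.1262, 0.2403]
tcp_rot: [3.141, 0.001, 1.47]
force: [2.0, -3.7, 1.7]
opening: 0.0157
```

move_arm --pt "0 0 0 -0.15 0.08 0 1" --pt "0 0 0 0 0 0 0.55" --pt "0 0 0 0 0 0 0.55" --pt "0 0 0 0 0 0 0.55" --pt "0 0 0 0 0 0 0.55"

```text
clock: 30.28
position: [0.523, 0.126, 0.2401]
tcp_rot: [-3.141, -0.0, 1.471]
force: [0.0, 0.5, -0.8]
opening: 0.0384
```

move_arm --pt "0 0 0 0 0 -1.0 0.55" --pt "0 0 0 0 0 -2.5 0.55" --pt "0 0 0 0 0 -4.0 0.55" --pt "0 0 0 0 0 -2.0 0.55" --pt "0 0 0 -3.0 0 0 0.55" --pt "0 0 0 -4.0 0 0 0.55" --pt "0 0 0 -3.0 0 0 0.55" --pt "0 0 0 0 0 0 0.55"

```text
clock: 31.28
position: [0.5136, 0.0228, 0.3359]
tcp_rot: [3.14, 0.002, 1.464]
force: [0.2, 0.1, -1.1]
opening: 0.0384
```

```bash
python3 - <<'E'
from h import *
s=observe(); print(s['clock'],np.round(s['position'],4),np.round(s['force'],1))
snap('wrist','w8.png'); snap('scene','s2.png'); get_image('top')
for c in ('wrist','scene','top'):
  for t in ('crank_grip','carriage_knob','pocket','block_slide','disc_slide','rough_slide'): print(c,t,[(np.round(d['point'],4).tolist(),round(d['conf'],2)) for d in place_of(t,c)[:2]])
u=proj('scene',[[.554,.16,.08]])[0].astype(int); print(u)
im=cv2.imread('pics/s2.png'); w=cv2.imread('pics/w8.png')
y0,x0=max(u[1]-70,0),max(u[0]-60,0)
a=cv2.resize(im[y0:y0+120,x0:x0+120],(400,400),interpolation=cv2.INTER_CUBIC)
cv2.imwrite('pics/fin.png',np.hstack([a,cv2.resize(w[0:400,140:540],(400,400))]))
E
```

```text
31.275 [0.5136 0.0228 0.3359] [ 0.2  0.1 -1.1]
wrist crank_grip [([0.5197, 0.1277, 0.2286], 0.67)]
wrist carriage_knob [([0.5418, 0.0573, 0.0779], 0.58)]
wrist pocket [([0.5072, -0.2853, -0.0005], 0.49)]
wrist block_slide []
wrist disc_slide [([0.5093, -0.2873, 0.0011], 0.57)]
wrist rough_slide [([0.5058, -0.3417, 0.0008], 0.63)]
scene crank_grip [([0.5214, 0.129, 0.2282], 0.46)]
scene carriage_knob [([0.5427, 0.0578, 0.0747], 0.79)]
scene pocket [([0.5523, 0.1607, 0.0535], 0.53)]
scene block_slide [([0.5542, 0.1639, 0.0516], 0.57)]
scene disc_slide [([0.5083, -0.2834, 0.0009], 0.43), ([0.5552, 0.1619, 0.0602], 0.36)]
scene rough_slide [([0.5065, -0.3434, 0.0023], 0.5)]
top crank_grip []
top carriage_knob [([0.5399, 0.0544, 0.0771], 0.98), ([0.4269, 0.321, -0.0014], 0.58)]
top pocket [([0.5546, 0.1603, 0.0546], 0.74)]
top block_slide [([0.7041, 0.3427, 0.0019], 0.59), ([0.551, 0.1618, 0.051], 0.58)]
top disc_slide [([0.5526, 0.1585, 0.0505], 0.65), ([0.5055, -0.2868, 0.003], 0.5)]
top rough_slide [([0.5126, -0.3411, 0.0007], 0.52), ([0.5526, 0.1555, 0.0294], 0.25)]
[282 239]
```

View pics/fin.png

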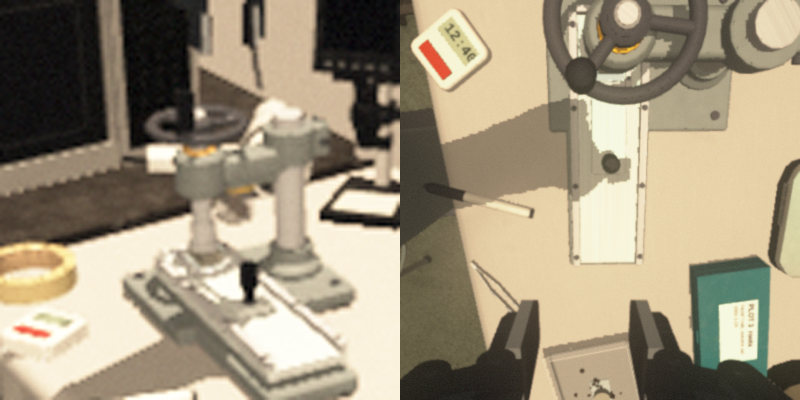

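The carriage is home with the foot down on the rock. The handle reads about −137°, so it didn't turn back on release, and the hand is clear.

```bash
python3 -c "
from rig import *
print(sign_off())"
```

```text
the job is handed in; nothing more can be done
None
```

The block slide is under load in the press. I laid it in the carriage pocket, pushed the carriage home by its knob and wound the wheel clockwise. The hand is clear, and I handed the job in at about 31 s of the 72 s.

- **Seating:** the wrist picture after release showed the glass inside all four pocket walls. It met the floor at about 0.052 m, below the wall tops at about 0.054 m.
- **Carriage:** it stopped firmly, with the push force rising from about 4 N to 13 N and no further travel. In the last pictures, the network put the pocket within about 2 mm of the screw axis.
- **Touch and winding:** the handle force stepped from about 8.5 N to 13.4 N after about 1.2 turns. From there I wound about 178° more. The touch point is only known to about ±7°, so the true figure is between 170° and 185°, well below three quarters of a turn. The force then read about 16 N, near the 15 N expected.
- **After letting go:** the handle stayed at about −137°, against −134° when I stopped winding, so it did not turn back. The network found the disc and rough slides within a few mm of where they started.
- **Checks that failed or disagreed:**
    - The top and wrist cameras could not find the pressed block properly, because it is hidden under the foot and wheel. The scene camera placed it under the screw.
    - An upward force of about 6 N showed when I gripped the block. I took it as the pads swinging forward, and it was gone after the lift.

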